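# Show a hidden paint mark on a snail shell to the microscope camera with a mirror

### The arm

A 6-joint arm with a two-finger parallel gripper is mounted at the origin on the work surface. World frame = base frame: x ahead of the robot, y to its left, z up, the work surface at z = 0. Lengths are in m, angles in rad, forces in N, time in s.
With the tool pointing down it reaches from about 0.375 to 0.9 m from the base axis. Payload 3.1 kg.
Tool frame: the origin (TCP) lies midway between the tips of the shut fingers; the grasp point (between the pads) lies 19 mm behind it; x points along the fingers, y is the direction in which the jaws open and shut, and the axes are right-handed (so a half turn about x gives the same grasp; the last joint's range is limited). The gripper opens to 87 mm and grips with 3 to 60 N. Pads are 19 mm wide; open, the fingers measure 117 mm over their backs; the gripper's body (75 mm by 190 mm) begins 51 mm behind the grasp point.
Start: joints at [0.945, 0.527, 1.433, -0, 1.181, -0.178], TCP at [0.271, 0.563, 0.223] pointing down, gripper open.
Joint ranges: [-3.08, 3.08], [-0.75, 2.2], [0.22, 2.44], [-1.43, 4.57], [0, 2.65], [-2.85, 2.85]. Speed limits (rad/s): [2.79, 2.79, 3.14, 3.14, 3.14, 3.14].

### API

Orientations are given as a unit quaternion [x, y, z, w].
In Python, from rig import get_obs, imaging, robot gives the robot as it stands.
- The arm moves only by the shell command python3 -m inch 'ROWS' [FORCE]. ROWS is JSON, a list of rows, each a list of 3 entries, a list of its own where there are three numbers: the finger opening in mm, from 0 to 87, then the shift along the tool's x, y, z in mm, then the turn, a rotation vector about the tool's x, y, z in degrees. In form: [[grip, [dx, dy, dz], [wx, wy, wz]], ...]. A call has 1 to 12 rows; each row shifts and turns the pose as measured when the row begins, along the tool's axes as they then stand; what a row does not reach is not made up. A row lasts 1/8 s, in which the tool goes at most 62.5 mm and 10.7 degrees, less where a joint would pass 70% of its speed; a pose out of reach is approached as far as the arm can. A call with a gripper value outside its range is refused whole. The fingers move at their own pace and stop on an object; FORCE is the grip in N (left out, the last holds). Time passes only in rows, so rows that do not move let the fingers close. It gives the time, the measured TCP pose, the force and the opening at its end, in the units of the state.
- get_obs(): the state, without advancing time (a new reading comes with each control period).
- imaging.camera(name): name is "side" or "top" or "wrist"; returns the picture (384x512x3 uint8, red, green, blue); there is no depth.
- imaging.camera_params(name): a dict with "camera_matrix" (3x3 intrinsics, pixels), "xyz" and "rotation" of the camera in the world. Camera axes: x right, y down, z forward; pixel columns grow to the right and rows downward; lengths in m; the calibration is good to about 2 mm. A picture is of the moment at which its call begins: read the wrist's pose just before it. camera_params takes no time and is no camera call; for the wrist camera it gives the pose at the moment of the call.
- robot.hand_in(): hands the job in, once; it reports no verdict.
Trained networks look in the newest picture that a camera, given by its name, has taken for a name from the list of things; names that differ only in an ending like _2 or _b are one class to them, and where a whole thing is asked for, a point or a joint stands for the part that bears it (a point fixed in the world has none). Each returns a list of dicts, best first, with "confidence" (0 to 1); they miss things now and then, are a little off and sometimes report something else, mostly with a low value. They report only what shows in the picture. A call takes as long as a camera call. They do not tell look-alikes from the thing itself.
- imaging.cut_out(camera, target): "pixels" (384x512 bool, what is visible of it) and "box" ([centre column, centre row, width, height] in pixels, round what is visible of it).
- imaging.tip_of(camera, target): "pixel" ([column, row] in pixels: a listed point, or the origin of a listed thing).
The state is a dict: "time": time; "q": joint angles; "joint_velocities": joint speeds; "joint_torque": joint torques, N m; "position": TCP position; "tool_rot": TCP orientation; "ft_force": force on the tool from outside, world axes, zero at the start; "moment": the same for the moment, N m; "grip_width": finger opening in m.
Only numpy, scipy, OpenCV 4.12 (cv2) and the standard library are available. Lean on these libraries where they do the work, as an engineer would, in place of code of your own. Each camera call takes 0.05 s, during which the arm holds its last target. There are 200 camera calls.

### The job

The red paint mark on the side of the mounted snail shell cannot be seen by the microscope camera, which looks straight down on the shell. Take the inspection mirror from its rest by the handle and hold its glass in front of the mark, centred on it and level with it, about 30 mm away, tilted so that the camera above sees the mark in the mirror; leave the swivel head bent as it is and tilt the whole mirror instead. Finish while holding the mirror still in that position, clear of everything; do not touch the shell or the microscope and leave the other things on the bench where they are.

Things in the scene. Friction and masses are not known exactly. Their poses are not given: they have to be found in the camera images.
- mirror: Inspection mirror, loose in its rest. Origin at the centre of its red flat-sided handle (130 long x 12 wide x 14 mm high); x along the handle to the head, y across, z up as it lies level. A thin steel stem leads to the swivel hinge at x = 130 mm (y = z = 0), which carries a flat plate 48 x 44 x 5 mm with glass 42 x 38 mm. About 0.1 kg; balances 25 mm ahead of the origin.
- mirror_head (a joint): Angle q (rad) by which the head is bent down from the handle line about its hinge (axis: handle y). At 0 it is in line, glass facing handle +z; as q grows the head droops and the glass faces forward and up: glass normal in handle axes (sin q, 0, cos q). Starts at 0.8 to 1.15; stiff (0.06 N m friction), stays unless pushed.
- mirror_face (a point): Centre of the glass. Head axes: x along the head away from the hinge, y = handle y, z = outward normal of the glass. It lies 28 mm along the head's x and 4 mm along its z from the hinge, so in handle axes at (130 + 28 cos q + 4 sin q, 0, -28 sin q + 4 cos q) mm, q = joint mirror_head.
- dot (a point): Centre of the red paint mark, 11 mm across, on the side of the tan globe-shaped snail shell (54 mm across, fixed on a brass post under the lens). Shell axes: x level, straight out through the mark (a white line on the mount's top points that way), z up. Mark 110 mm above the bench, 27.5 mm out from the shell's vertical axis; shell from 80 to 150 mm above the bench.
- shell: The mounted snail shell with its post and round grey mount (74 mm across); fixed. Origin on the shell's vertical axis, on the microscope base, 22 mm above the bench; x level, out through the red mark; z up.
- lens (a point): Centre of the front glass of the microscope camera, which looks straight down from here, 310 mm above the bench, over the shell's axis; black tube 54 mm across above it.
- scope: Video microscope, fixed. Origin on the bench under the lens. White base 180 mm in x, from -85 to +185 mm in y, 22 mm thick; steel column at y = +145 mm; lens tube and camera over the origin, 310 to 535 mm high; two gooseneck lights on the +y side reach down to 145 mm.
- rest: Instrument rest, fixed: clear base 130 x 60 x 8 mm, two blue uprights at x = -46 and +46 mm, 8 mm thick, 40 mm wide, 61 mm high, with open-topped notches 15 mm wide, 9 mm deep. Origin on the bench. The handle lies along x, its centre line 59 mm above the bench, head beyond the +x end; grip it between the uprights (84 mm gap).
- dish_stack: Closed Petri dish, 92 mm across, 31 mm high; leave alone. Origin at its underside.
- open_dish: Open Petri dish with a green frond, 88 mm across, 15 mm high; leave alone. Origin at its underside.
- specimen_jar: Amber jar with black lid, 62 mm across, 85 mm high; leave alone. Origin at its underside.
- forceps: Steel forceps lying flat, 110 mm long; leave alone. Origin at the middle, on the bench.
Not all that is in view belongs to the job. What is shaped like the rest but green or pink is not meant.

How it is judged:
By the outcome, as a careful person would: the job done as asked, in the order asked, and still so for the second after the job is handed in, while the arm keeps its last pose, push and grip.
It also fails if it takes over 38 s, if anything falls off the work surface, if the arm or the gripper's body presses on something with over 40 N, if the wrist force passes 120 N, or if a joint passes its speed limit or range.

## Working session

There is one attempt and no reset: what is moved stays moved. The work goes in short steps, Python scripts to look and compute and a shell command to move; the robot and the scene stay as the last step left them, time stands still between calls to the robot, and variables do not carry over. Pictures are saved under pics/ and viewed, about 8 in all and at most 12, crops included, and the job is handed in when it is done.

```bash
ls; mkdir -p pics
cat > h.py <<'E'
import numpy as np, cv2
from rig import get_obs, imaging, robot
from scipy.spatial.transform import Rotation as R
def P(n):
    p=imaging.camera_params(n); return np.array(p["camera_matrix"]),np.array(p["xyz"]),np.array(p["rotation"])
def ray(n,px):
    K,o,Rm=P(n); d=Rm@np.linalg.inv(K)@np.array([px[0],px[1],1.]); return o,d/np.linalg.norm(d)
def atz(n,px,z):
    o,d=ray(n,px); return o+d*(z-o[2])/d[2]
def proj(n,X):
    K,o,Rm=P(n); c=K@(Rm.T@(np.array(X)-o)); return c[:2]/c[2]
def tri(obs):
    A=np.zeros((3,3));b=np.zeros(3)
    for o,d in obs:
        M=np.eye(3)-np.outer(d,d);A+=M;b+=M@o
    return np.linalg.solve(A,b)
def save(n,f,crop=None,s=1):
    im=imaging.camera(n)[:,:,::-1]
    if crop: im=im[crop[1]:crop[3],crop[0]:crop[2]]
    cv2.imwrite(f,cv2.resize(im,None,fx=s,fy=s,interpolation=cv2.INTER_CUBIC))
E
python3 - <<'E'
from h import *
np.set_printoptions(precision=4,suppress=True)
save("top","pics/top.png",s=1.5);save("side","pics/side.png",s=1.5)
for n in("top","side"):
    K,o,Rm=P(n);print(n,K[0,0],o,Rm.tolist())
    for t in("mirror","mirror_face","dot","shell","lens","scope","rest"):
        print(t,[(np.round(d["pixel"],1).tolist(),round(d["confidence"],2)) for d in imaging.tip_of(n,t)])
print(get_obs())
E
```

```text
pics
top 401.1032907596536 [ 0.3734 -0.1154  1.4898] [-0.6975714102146263, 0.7142166985425058, -0.030129910103769454, 0.04879368495368462]
mirror [([336.6, 190.8], 0.7)]
mirror_face [([337.9, 237.3], 0.51)]
dot [([321.1, 165.3], 0.62), ([199.5, 190.3], 0.61)]
shell [([200.0, 187.1], 0.6)]
lens [([182.1, 179.9], 0.63)]
scope [([199.0, 189.7], 0.82), ([216.0, 131.2], 0.31)]
rest [([373.5, 208.6], 0.93), ([335.2, 197.5], 0.89), ([290.1, 225.4], 0.73)]
side 466.7012230148264 [ 0.2299 -0.9008  1.2242] [0.930403863580367, -0.13349984280586896, 0.053617735067565016, -0.3371225016099617]
mirror [([285.3, 303.9], 0.83)]
mirror_face [([246.5, 182.1], 0.65), ([234.4, 322.8], 0.63)]
dot [([242.2, 163.1], 0.85)]
shell [([247.7, 174.8], 0.77), ([233.0, 320.1], 0.46), ([285.0, 302.0], 0.27)]
lens [([249.9, 113.1], 0.61), ([246.6, 176.6], 0.52)]
scope [([248.2, 181.5], 0.84), ([281.5, 142.2], 0.7)]
rest [([285.0, 312.5], 0.97), ([278.3, 362.5], 0.94), ([233.0, 272.4], 0.8)]
{'time': 0.8, 'q': array([ 0.9445,  0.5274,  1.4327, -0.    ,  1.1814, -0.1785]), 'joint_velocities': array([-0.0002, -0.001 , -0.0005,  0.0005,  0.001 , -0.0008]), 'joint_torque': array([ -0.0004, -43.9953, -17.6981,   0.0634,   0.0505,  -0.    ]), 'position': array([0.2706, 0.5634, 0.2226]), 'tool_rot': array([ 0.157 ,  0.6894, -0.157 ,  0.6895]), 'ft_force': array([-0.441 ,  0.5363,  0.3599]), 'moment': array([0.0093, 0.041 , 0.013 ]), 'grip_width': 0.08687543931016961}
```

View pics/top.png

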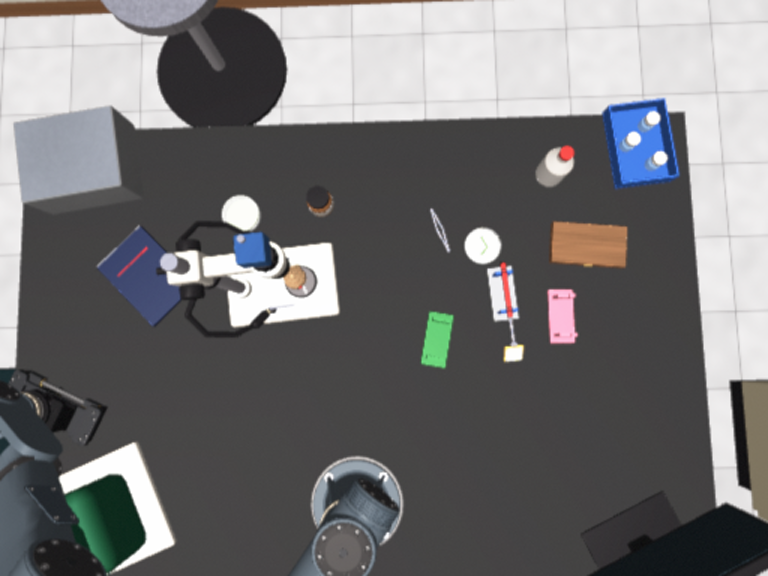

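View pics/side.png

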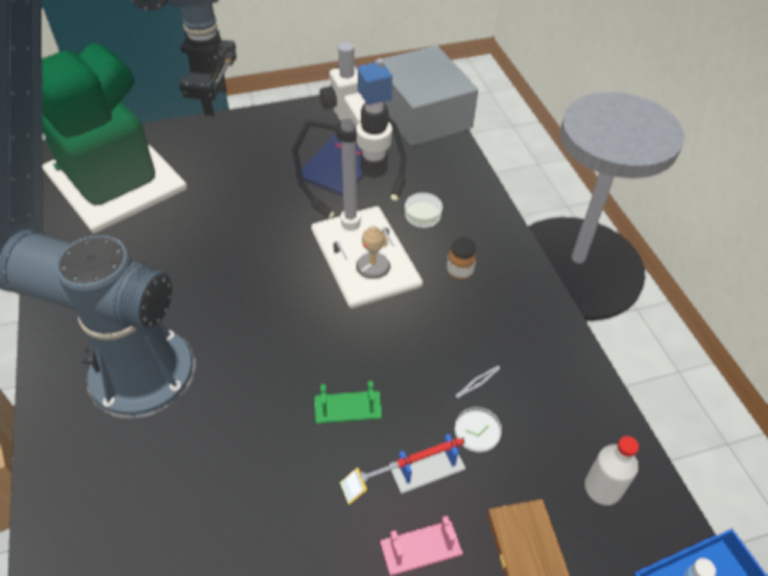

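```bash
sed -i 's/np.array(p\["rotation"\])/R.from_quat(p["rotation"]).as_matrix()/' h.py
python3 - <<'E'
from h import *
np.set_printoptions(precision=4,suppress=True)
print("mirror",atz("top",[336.6,190.8],.059),atz("side",[285.3,303.9],.059))
print("face",tri([ray("top",[337.9,237.3]),ray("side",[234.4,322.8])]))
print("rest",[atz("top",p,0) for p in([373.5,208.6],[335.2,197.5],[290.1,225.4])],[atz("side",p,0) for p in([285,312.5],[278.3,362.5],[233,272.4])])
print("scope",atz("top",[199,189.7],0),atz("side",[248.2,181.5],0))
print("shell",atz("top",[200,187.1],.022),atz("side",[247.7,174.8],.022))
print("dot side",atz("side",[242.2,163.1],.110), "lens", tri([ray("top",[182.1,179.9]),ray("side",[249.9,113.1])]))
E
```

```text
mirror [ 0.5091 -0.3679  0.059 ] [ 0.4925 -0.3774  0.059 ]
face [ 0.3469 -0.3728  0.0191]
rest [array([ 0.4455, -0.5107,  0.    ]), array([ 0.4899, -0.3721,  0.    ]), array([ 0.3908, -0.2021,  0.    ])] [array([ 0.4964, -0.3754,  0.    ]), array([ 0.4335, -0.503 ,  0.    ]), array([ 0.3895, -0.2108,  0.    ])]
scope [0.5316 0.1346 0.    ] [0.5338 0.1218 0.    ]
shell [0.5388 0.1271 0.022 ] [0.5353 0.1334 0.022 ]
dot side [0.51   0.1121 0.11  ] lens [0.5361 0.1345 0.2975]
```

Run:
```python
from h import *
np.set_printoptions(precision=4,suppress=True)
for z in(.2,.3,.4): print(z,[atz("top",np.array(p)/1.5,z)[:2] for p in([190,315],[215,336],[262,325],[270,310])])
o=get_obs();T=R.from_quat(o["tool_rot"]).as_matrix();K,c,Rc=P("wrist")
print(K[0,0],"cam in tool",T.T@(c-o["position"]));print(T.T@Rc);print(T)
for n in("side","top"):
  imaging.camera(n)
  for t in("dot","mirror_face","rest"):
    for d in imaging.cut_out(n,t): print(n,t,np.round(d["box"],1),round(d["confidence"],2),d["pixels"].sum())
save("top","pics/sh.png",(150,150,240,230),8)
```

```text
0.2 [array([0.45 , 0.337]), array([0.4035, 0.2821]), array([0.4248, 0.1804]), array([0.4567, 0.1631])]
0.3 [array([0.444, 0.302]), array([0.4012, 0.2513]), array([0.4208, 0.1575]), array([0.4502, 0.1415])]
0.4 [array([0.4381, 0.2669]), array([0.3989, 0.2205]), array([0.4168, 0.1345]), array([0.4438, 0.1199])]
291.70850626672734 cam in tool [-0.1626  0.0006 -0.0728]
[[-0.0007 -0.2659  0.964 ]
 [ 1.      0.      0.0008]
 [-0.0002  0.964   0.2659]]
[[ 0.0001  0.433   0.9014]
 [ 0.0001  0.9014 -0.433 ]
 [-1.      0.0001  0.    ]]
side dot [249.2 167.8  18.8  32.2] 0.87 489
side dot [284.2 309.6  44.7  36.9] 0.43 734
side mirror_face [234.9 325.9  18.5  24.5] 0.78 236
side rest [231.4 267.9  45.6  19.8] 0.8 758
side rest [284.9 311.4  45.5  38.1] 0.67 819
side rest [282.  362.6  50.4  36.9] 0.56 1121
top dot [201.1 187.9  20.4  21.6] 0.85 342
top mirror_face [342.1 235.8  15.5  10.9] 0.48 113
top mirror_face [293.  151.6  12.7  27.1] 0.18 50
top rest [335.  195.4  21.   33.1] 0.87 438
top rest [373.4 210.8  18.1  36.5] 0.86 583
top rest [291.4 224.9  22.   39.2] 0.82 561
```

View pics/sh.png

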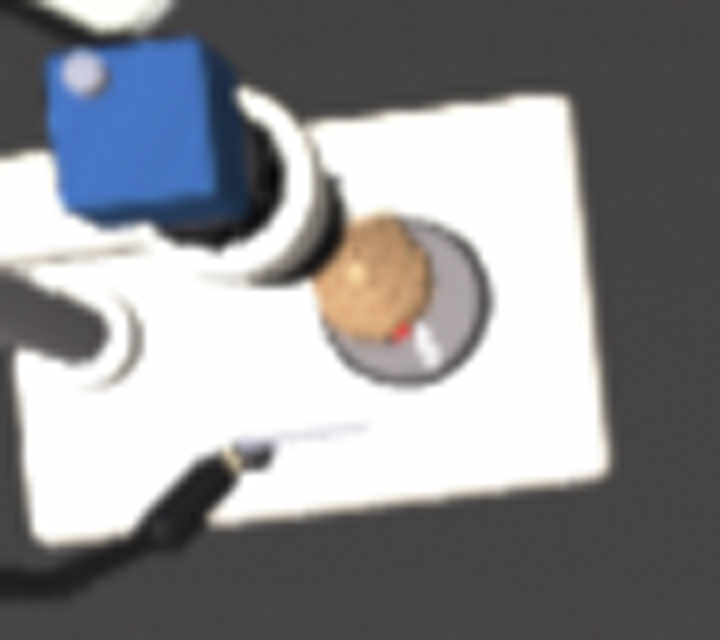

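```bash
python3 -m inch '[[87,[0,-53,-8],[0,0,0]],[87,[0,-53,-8],[0,0,0]],[87,[0,-53,-8],[0,0,0]],[87,[0,-53,-8],[0,0,0]],[87,[0,0,0],[-10,0,0]],[87,[0,0,0],[-10,0,0]],[87,[0,0,0],[-10,0,0]],[87,[0,0,0],[-10,0,0]],[87,[0,0,0],[-10,0,0]],[87,[0,0,0],[-10,0,0]]]'
python3 - <<'E'
from h import *
np.set_printoptions(precision=4,suppress=True)
ax=atz("top",[200.75,187.6],.03);print("mount",ax, "line",atz("top",[203.4,193.1],.034),"dot",atz("top",[200.25,191.25],.11),"light",atz("top",[181.9,206.9],.145))
o=get_obs();print(o["q"],o["position"],R.from_quat(o["tool_rot"]).as_matrix())
E
```

```text
time: 2.5
position: [0.146, 0.3803, 0.2226]
tool_rot: [-0.219, 0.671, 0.221, 0.673]
ft_force: [-0.5, -1.2, 0.3]
grip_width: 0.0865
mount [0.536 0.123 0.03 ] line [0.515  0.1128 0.034 ] dot [0.5144 0.1118 0.11  ] light [0.4593 0.1685 0.145 ]
[ 0.9284  0.2326  1.9499  0.      0.9549 -1.2761] [0.146  0.3803 0.2226] [[ 0.0025 -0.5921  0.8059]
 [ 0.0034  0.8059  0.5921]
 [-1.      0.0013  0.004 ]]
```

```bash
python3 -m inch '[[87,[0,-59,10],[0,0,0]],[87,[0,-59,10],[0,0,0]],[87,[0,-59,11],[0,0,0]],[87,[0,-59,11],[0,0,0]],[87,[0,-53,-20],[0,0,0]],[87,[0,-53,-22],[0,0,0]],[87,[0,-53,-22],[0,0,0]],[87,[0,-53,-22],[0,0,0]],[87,[0,0,0],[0,0,0]]]'
python3 - <<'E'
from h import *
np.set_printoptions(precision=4,suppress=True)
save("wrist","pics/w1.png",s=1.5)
for t in("dot","shell","lens","scope"):
    print(t,[(np.round(d["pixel"],1).tolist(),round(d["confidence"],2)) for d in imaging.tip_of("wrist",t)])
for n,z in(("dot",.11),("shell",.022)):
    for d in imaging.tip_of("wrist",n): print(n,atz("wrist",d["pixel"],z))
    print(proj("wrist",[.5144,.1118,.11]))
o=get_obs();print(o["q"],o["position"])
E
```

```text
time: 3.62
position: [0.3927, -0.0159, 0.2254]
tool_rot: [-0.223, 0.663, 0.223, 0.679]
ft_force: [-0.6, -0.0, 0.5]
grip_width: 0.087
dot []
shell [([276.3, 307.8], 0.97)]
lens [([277.6, 305.8], 0.5)]
scope [([277.8, 292.6], 0.66)]
[274.9339 334.0874]
shell [0.5357 0.1374 0.022 ]
[275.0488 333.9854]
[-0.3267  0.1978  1.9932  0.018   0.9362 -2.5599] [ 0.3898 -0.0102  0.2248]
```

View pics/w1.png

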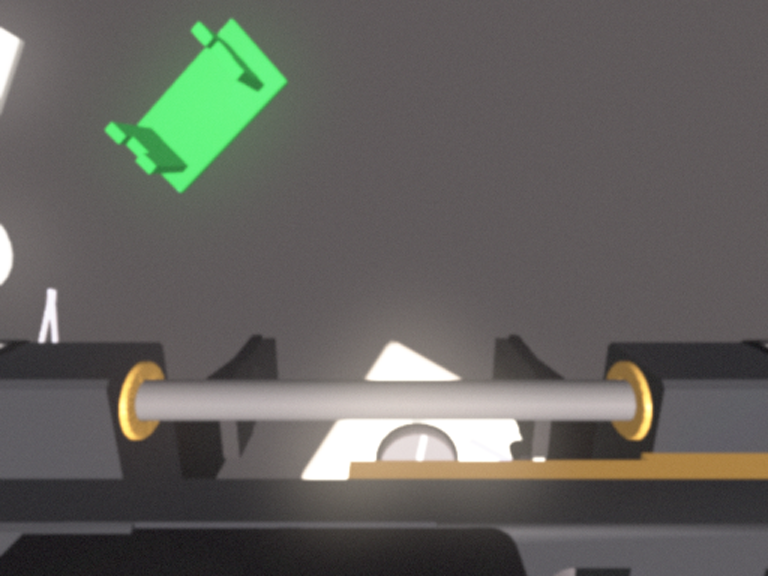

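```bash
python3 -m inch '[[87,[0,0,0],[9,0,0]],[87,[0,0,0],[9,0,0]],[87,[0,0,0],[9,0,0]],[87,[0,0,0],[9,0,0]],[87,[-8,-52,12],[0,0,0]],[87,[-8,-52,12],[0,0,0]],[87,[-8,-52,12],[0,0,0]],[87,[-8,-52,12],[0,0,0]],[87,[-8,-52,12],[0,0,0]],[87,[-8,-52,12],[0,0,0]],[87,[-8,-52,12],[0,0,0]],[87,[0,0,0],[0,0,0]]]'
python3 - <<'E'
from h import *
np.set_printoptions(precision=4,suppress=True)
save("wrist","pics/w2.png",s=1.5)
for t in("mirror","mirror_face","rest","mirror_head"):
    print(t,[(np.round(d["pixel"],1).tolist(),round(d["confidence"],2)) for d in imaging.tip_of("wrist",t)])
for n,z in(("mirror",.059),("rest",0),("mirror_face",.038)):
    for d in imaging.tip_of("wrist",n): print(n,atz("wrist",d["pixel"],z))
o=get_obs();print(o["q"],o["position"]);print(R.from_quat(o["tool_rot"]).as_matrix())
E
```

```text
time: 5.48
position: [0.4853, -0.3661, 0.2789]
tool_rot: [-0.009, 0.701, 0.017, 0.713]
ft_force: [-0.2, 0.2, -0.3]
grip_width: 0.0873
mirror [([252.5, 180.8], 0.73)]
mirror_face [([244.3, 59.6], 0.73)]
rest [([368.9, 96.7], 0.88), ([154.1, 124.7], 0.63), ([254.0, 169.6], 0.59)]Traceback (most recent call last):
  File "<stdin>", line 5, in <module>
ValueError: it knows: dish_stack, dot, forceps, lens, mirror, mirror_face, open_dish, rest, scope, shell, specimen_jar
```

View pics/w2.png

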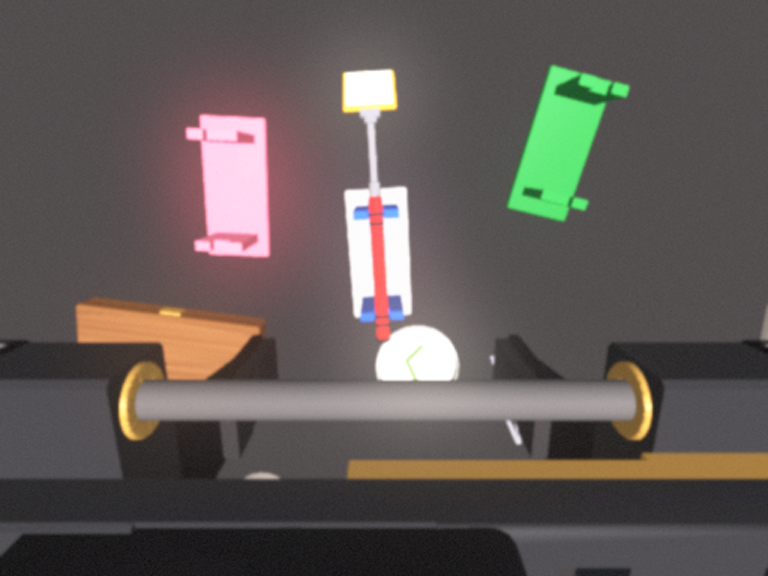

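```bash
cat > fit.py <<'E'
from h import *
from scipy.optimize import least_squares
np.set_printoptions(precision=4,suppress=True)
K,c,Rc=P("wrist"); im=imaging.camera("wrist").astype(int)
r,g,b=im[...,0],im[...,1],im[...,2]
red=((r>140)&(g<60)&(b<70)).astype(np.uint8); red[:, :220]=0; red[:,290:]=0
(cx,cy),wh,a=cv2.minAreaRect(np.argwhere(red)[:,::-1].astype(np.float32)); bx=cv2.boxPoints(((cx,cy),wh,a)); bx=bx[np.argsort(bx[:,1])]
h,t=bx[:2].mean(0),bx[2:].mean(0); H,T=[atz("wrist",p,.066) for p in(h,t)]
print("head end",H,"tail",T,"len",np.linalg.norm(H-T),"centre",(H+T)/2)
d=H-T;yaw=np.arctan2(d[1],d[0]);print("yaw deg",np.degrees(yaw))
# plate: bright/yellow blob
pl=((r>150)&(g>110)).astype(np.uint8);pl[80:]=0;pl[:,:215]=0;pl[:,280:]=0
print("plate px",pl.sum()); Cc,_=cv2.findContours(pl,0,2);C=max(Cc,key=cv2.contourArea)
q4=cv2.boxPoints(cv2.minAreaRect(C)); print(q4*1.5)
f=cv2.minAreaRect(C); print("rect",f)
def model(p):
    x,y,z,yw,q=p; Rh=R.from_euler("z",yw).as_matrix()
    pts=[]
    for sx in(4,52):
        for sy in(-22,22):
            for sz in(4,-1):
                X=np.array([130+sx*np.cos(q)+sz*np.sin(q),sy,-sx*np.sin(q)+sz*np.cos(q)])/1e3
                pts.append(Rh@X+[x,y,z])
    u=np.array([proj("wrist",X) for X in pts]); 
    hull=cv2.convexHull(u.astype(np.float32)); m=cv2.moments(hull)
    return np.r_[u.min(0),u.max(0),m["m10"]/m["m00"],m["m01"]/m["m00"],np.sqrt(m["m00"])]
m=cv2.moments(pl,True)
obs=np.r_[C[:,0].min(0),C[:,0].max(0)+0., m["m10"]/m["m00"],m["m01"]/m["m00"],np.sqrt(m["m00"])]
M=(H+T)/2
for q in np.arange(.7,1.3,.05):
    e=model([M[0],M[1],.059,yaw,q])-obs; print(round(q,2),e)
E
python3 fit.py
python3 - <<'E'
from h import *
o=get_obs();print(o["q"],o["position"]);print(R.from_quat(o["tool_rot"]).as_matrix())
imaging.camera("wrist")
for n,z in(("mirror",.059),("rest",0),("mirror_face",.038)):
    for d in imaging.tip_of("wrist",n): print(n,atz("wrist",d["pixel"],z))
E
```

```text
head end [ 0.3032 -0.6474  0.066 ] tail [ 0.3032 -0.6474  0.066 ] len 0.0 centre [ 0.3032 -0.6474  0.066 ]
yaw deg 0.0
plate px 1078
[[334.5  72. ]
 [388.5  72. ]
 [388.5 118.5]
 [334.5 118.5]]
rect ((241.0, 63.5), (31.0, 36.0), 90.0)
0.7 [-214.5396   74.2794 -194.0101   73.3209 -203.3826   74.0244   -0.4968]
0.75 [-214.3569   74.1372 -193.3539   71.9902 -202.9764   73.2913   -1.1787]
0.8 [-214.1762   73.9907 -192.7504   70.6044 -202.6023   72.5301   -1.8971]
0.85 [-213.9982   73.8403 -192.2      69.1662 -202.2606   71.7425   -2.6532]
0.9 [-213.8233   73.6864 -191.7032   67.6787 -201.952    70.93     -3.4486]
0.95 [-213.6518   73.5293 -191.2606   66.1446 -201.6771   70.0943   -4.2855]
1.0 [-213.4841   73.3694 -190.8723   64.567  -201.4367   69.2369   -5.1663]
1.05 [-213.3208   73.2071 -190.5388   62.9487 -201.2314   68.3593   -6.0942]
1.1 [-213.1621   73.0428 -190.2603   61.2926 -201.0624   67.4632   -7.0728]
1.15 [-213.0084   72.8768 -190.0371   59.6014 -200.9309   66.5502   -8.1072]
1.2 [-212.8601   72.7097 -189.8694   57.878  -200.8387   65.6218   -9.2032]
1.25 [-212.7176   72.5418 -189.7574   56.1253 -200.7884   64.6797  -10.3687]
1.3 [-212.5812   72.3734 -189.7011   54.346  -200.7835   63.7256  -11.6138]
[-0.83709133  0.44012831  1.42341293  0.02186081  1.28127759 -2.4547677 ] [ 0.48338544 -0.36081405  0.27848539]
[[ 0.01344295 -0.04070012  0.99908097]
 [ 0.01637521  0.99904622  0.04047837]
 [-0.99977554  0.01581601  0.0140966 ]]
mirror [ 0.49866068 -0.36526169  0.059     ]
rest [ 3.86260636e-01 -2.03872800e-01  5.55111512e-17]
rest [ 0.49436529 -0.3669608   0.        ]
rest [ 0.44044495 -0.50964459  0.        ]
mirror_face [ 0.34676926 -0.38108521  0.038     ]
```

```bash
sed -i 's/^red=.*/red=((r>120)\&(r>2*g)\&(r>2*b)).astype(np.uint8); red[:, :235]=0; red[:,275:]=0; red[230:]=0; red[:120]=0; print("n",red.sum())/' fit.py; sed -i 's/bx\[np.argsort(bx\[:,1\])\]/bx[np.argsort(bx[:,1])]; print(bx*1.5)/' fit.py
python3 fit.py
```

```text
n 618
[[376.2459 198.9813]
 [363.8221 199.6103]
 [383.4014 340.3025]
 [370.9776 340.9315]]
head end [ 0.4366 -0.3727  0.066 ] tail [ 0.5639 -0.3623  0.066 ] len 0.1277207694761265 centre [ 0.5002 -0.3675  0.066 ]
yaw deg -175.30763645378897
plate px 1084
[[333.924   73.0566]
 [389.8218  70.1146]
 [392.3163 117.5097]
 [336.4185 120.4517]]
rect ((242.08009338378906, 63.52210235595703), (31.640417098999023, 37.3167724609375), 86.98721313476562)
0.7 [ 1.5659 -3.6619  0.8796 -2.9544  1.2549 -3.0118  0.3436]
0.75 [ 1.5852 -1.9534  0.8779 -2.795   1.3159 -2.0713 -0.5407]
0.8 [ 1.6053 -0.1931  0.8804 -2.6315  1.3769 -1.105  -1.4686]
0.85 [ 1.6263  1.6142  0.8832 -2.4645  1.4377 -0.1156 -2.4418]
0.9 [ 1.6479  3.4641  0.8864 -2.2943  1.498   0.8945 -3.4623]
0.95 [ 1.6703  5.352   0.89   -2.1213  1.5576  1.9229 -4.5329]
1.0 [ 1.6933  7.2739  0.894  -1.946   1.6161  2.9673 -5.6572]
1.05 [ 1.7168  9.2253  0.8983 -1.7688  1.6733  4.0252 -6.8398]
1.1 [ 1.7408 11.2022  0.9029 -1.5901  1.7286  5.0945 -8.087 ]
1.15 [ 1.7653 13.2007  0.9079 -1.4104  1.7814  6.1729 -9.4067]
1.2 [  1.7902  15.2168   0.9132  -1.2301   1.8308   7.2583 -10.8097]
1.25 [  1.8154  17.2467   0.9188  -1.0497   1.8756   8.3483 -12.3108]
1.3 [  1.8408  19.2867   0.9247  -0.8695   1.9134   9.4406 -13.9309]
```

```bash
python3 -m inch '[[87,[0,-8,-4],[-2.4,0.8,-0.9]],[87,[40,0,0],[0,0,0]],[87,[40,0,0],[0,0,0]],[87,[40,0,0],[0,0,0]],[87,[30,0,0],[0,0,0]],[87,[0,0,0],[0,0,0]],[87,[0,0,0],[0,0,0]]]'
cat > st.py <<'E'
from h import *
np.set_printoptions(precision=4,suppress=True)
o=get_obs();print(o["q"],o["position"],o["ft_force"],o["grip_width"]);T=R.from_quat(o["tool_rot"]).as_matrix();print(T)
g=o["position"]-.019*T[:,0];d=np.array([.4803,-.3691,.059])-g;print("to grasp, tool axes mm",T.T@d*1e3)
E
python3 st.py; python3 fit.py | head -8
```

```text
time: 6.85
position: [0.4822, -0.3722, 0.1287]
tool_rot: [-0.033, 0.704, 0.027, 0.709]
ft_force: [-0.3, -0.5, -0.4]
grip_width: 0.0872
[-0.8403  0.6191  1.5655 -0.0007  0.9463 -2.4947] [ 0.4822 -0.3722  0.1287] [-0.3068 -0.4567 -0.4444] 0.08723242732736479
[[ 0.0067 -0.0838  0.9965]
 [-0.0084  0.9964  0.0839]
 [-0.9999 -0.0089  0.006 ]]
to grasp, tool axes mm [88.707   3.8933 -2.05  ]
n 978
[[379.5 225. ]
 [399.  225. ]
 [399.  343.5]
 [379.5 343.5]]
head end [ 0.4361 -0.3735  0.066 ] tail [ 0.501  -0.3679  0.066 ] len 0.0651620597060107 centre [ 0.4685 -0.3707  0.066 ]
yaw deg -175.01845793098005
plate px 2372
```

```bash
python3 -m inch '[[87,[30,3,-2],[0,0,0.5]],[87,[30,0,0],[0,0,0]],[87,[20,0,0],[0,0,0]],[87,[8.5,0,0],[0,0,0]],[87,[0,0,0],[0,0,0]]]'; python3 st.py
```

```text
time: 7.52
position: [0.486, -0.3753, 0.0474]
tool_rot: [-0.035, 0.7, 0.025, 0.713]
ft_force: [1.0, 0.1, 0.1]
grip_width: 0.0872
[-0.8418  0.7402  1.6052  0.007   0.7737 -2.502 ] [ 0.486  -0.3753  0.0474] [0.9787 0.1133 0.1074] 0.08724658541773583
[[ 0.0186 -0.0842  0.9963]
 [-0.0136  0.9963  0.0845]
 [-0.9997 -0.0151  0.0174]]
to grasp, tool axes mm [ 7.255   6.436  -4.9152]
```

```bash
python3 -m inch '[[87,[0,6.4,-5],[0,1,0.9]],[87,[0,0,0],[0,0,0]],[87,[7,0,0],[0,0,0]],[87,[0,0,0],[0,0,0]]]'; python3 st.py
```

```text
time: 8.02
position: [0.4815, -0.3703, 0.043]
tool_rot: [-0.031, 0.706, 0.029, 0.707]
ft_force: [0.5, 0.4, 0.3]
grip_width: 0.0868
[-0.8394  0.7466  1.6081  0.      0.7834 -2.4949] [ 0.4815 -0.3703  0.043 ] [0.5109 0.4012 0.2839] 0.08682430266328227
[[ 0.0023 -0.0846  0.9964]
 [-0.0026  0.9964  0.0846]
 [-1.     -0.0028  0.0021]]
to grasp, tool axes mm [ 2.98    1.2692 -1.063 ]
```

Good. Lower the last 3 mm and close.

```bash
python3 -m inch '[[87,[3,1,-1],[0,0,0]],[30,[0,0,0],[0,0,0]],[8,[0,0,0],[0,0,0]],[8,[0,0,0],[0,0,0]],[8,[0,0,0],[0,0,0]],[8,[0,0,0],[0,0,0]],[8,[0,0,0],[0,0,0]]]' 45; python3 st.py
```

```text
time: 8.9
position: [0.4804, -0.3694, 0.0396]
tool_rot: [-0.031, 0.706, 0.029, 0.707]
ft_force: [-0.1, -0.8, -0.3]
grip_width: 0.0352
[-0.8398  0.7506  1.613  -0.      0.7745 -2.4952] [ 0.4804 -0.3694  0.0396] [-0.0943 -0.8427 -0.2764] 0.03522297263262313
[[ 0.0023 -0.0845  0.9964]
 [-0.0026  0.9964  0.0845]
 [-1.     -0.0028  0.0021]]
to grasp, tool axes mm [-0.3527  0.2996  0.0068]
```

```bash
python3 -m inch '[[8,[0,0,0],[0,0,0]],[8,[0,0,0],[0,0,0]],[8,[0,0,0],[0,0,0]],[8,[0,0,0],[0,0,0]],[8,[0,0,0],[0,0,0]],[8,[0,0,0],[0,0,0]]]' 45; python3 st.py
```

```text
time: 9.65
position: [0.4804, -0.3696, 0.0397]
tool_rot: [-0.031, 0.706, 0.029, 0.707]
ft_force: [0.3, 0.3, -0.2]
grip_width: 0.0116
[-0.8399  0.7505  1.6129 -0.      0.7745 -2.4952] [ 0.4804 -0.3696  0.0397] [ 0.3     0.2628 -0.1735] 0.011566469677130972
[[ 0.0025 -0.0844  0.9964]
 [-0.0028  0.9964  0.0844]
 [-1.     -0.003   0.0022]]
to grasp, tool axes mm [-0.2876  0.4455 -0.0322]
```

```bash
python3 -m inch '[[8,[-15,0,0],[0,0,0]],[8,[-35,0,0],[0,0,0]],[8,[-45,0,0],[0,0,0]],[8,[-45,0,0],[0,0,0]],[8,[-45,0,0],[0,0,0]],[8,[0,0,0],[0,0,0]],[8,[0,0,0],[0,0,0]]]'; python3 st.py
python3 - <<'E'
from h import *
save("wrist","pics/w3.png",s=1.5)
E
```

```text
time: 10.52
position: [0.479, -0.3675, 0.2339]
tool_rot: [-0.03, 0.706, 0.029, 0.707]
ft_force: [0.1, -0.2, -2.0]
grip_width: 0.0112
[-0.8397  0.4852  1.4772  0.0006  1.1769 -2.4952] [ 0.479  -0.3675  0.2339] [ 0.1101 -0.2196 -2.0301] 0.011194865870045187
[[ 0.0019 -0.0844  0.9964]
 [-0.0014  0.9964  0.0844]
 [-1.     -0.0015  0.0018]]
to grasp, tool axes mm [193.9316  -1.4036   0.8818]
```

View pics/w3.png

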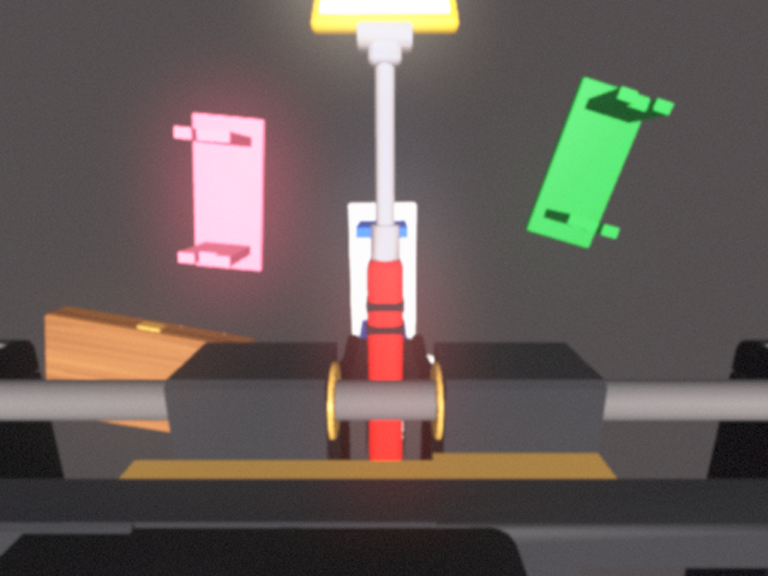

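```bash
python3 -m inch '[[8,[0,0,0],[10.5,0,0]],[8,[0,0,-20],[10.5,0,0]],[8,[0,0,-20],[10.5,0,0]],[8,[0,0,0],[10.5,0,0]],[8,[0,0,0],[10.5,0,0]],[8,[0,0,0],[10.5,0,0]],[8,[0,0,0],[10.5,0,0]],[8,[0,0,0],[10.5,0,0]],[8,[0,0,0],[10.5,0,0]],[8,[0,0,0],[10.5,0,0]],[8,[0,0,0],[10.5,0,0]],[8,[0,0,0],[10.5,0,0]]]'; python3 -m inch '[[8,[0,0,0],[10.5,0,0]],[8,[0,0,0],[10.5,0,0]],[8,[0,0,0],[8,0,0]],[8,[0,0,0],[0,0,0]]]'; python3 st.py
cat > tgt.py <<'E'
# where the tool must be: handle held with grasp at handle x=gx, tool x=-handle z, tool z=-handle x
import sys
from h import *
np.set_printoptions(precision=4,suppress=True)
def target(axis,ang,q,gx=.020,dist=.030,off=0,up=0,pitch=0):
    u=np.array([np.cos(ang),np.sin(ang),0]);ez=np.array([0,0,1.])
    dot=np.r_[axis,.110]+.0275*u; face=dot+dist*u; lens=np.r_[axis,.310]
    a=lens-face;a/=np.linalg.norm(a);n=a-u;n/=np.linalg.norm(n)
    yh=np.cross(ez,-u)           # handle y
    e=np.arctan2(n[2],-n@u)-(np.pi/2-q)   # handle elevation
    xh=-u*np.cos(e)+ez*np.sin(e);zh=np.cross(xh,yh)
    F=np.array([.130+.028*np.cos(q)+.004*np.sin(q),0,-.028*np.sin(q)+.004*np.cos(q)])
    Rh=np.c_[xh,yh,zh]; assert np.allclose(Rh@[np.sin(q),0,np.cos(q)],n,atol=1e-6)
    O=face-Rh@F; g=O+gx*xh
    RT=np.c_[-zh,-yh,-xh]; tcp=g+.019*RT[:,0]
    return tcp,RT,face,n,np.degrees(e)
def delta(tcp,RT):
    o=get_obs();T=R.from_quat(o["tool_rot"]).as_matrix()
    print("pos",o["position"],"shift mm",T.T@(tcp-o["position"])*1e3,"rotvec deg",np.degrees(R.from_matrix(T.T@RT).as_rotvec()))
AX=np.array([.537,.126]);ANG=np.radians(-152.6);Q=.81
if __name__=="__main__":
    tcp,RT,face,n,e=target(AX,ANG,Q);print("tcp",tcp,"face",face,"elev",e);delta(tcp,RT)
E
python3 tgt.py
```

```text
time: 12.08
position: [0.4296, -0.349, 0.2128]
tool_rot: [-0.622, -0.346, 0.628, -0.316]
ft_force: [-0.1, 0.9, -1.8]
grip_width: 0.0115
time: 12.58
position: [0.4265, -0.3455, 0.2059]
tool_rot: [-0.679, -0.179, 0.698, -0.141]
ft_force: [-0.4, -0.6, -1.2]
grip_width: 0.0113
[-0.8847  0.4698  1.6002  0.0004  1.1306  0.2296] [ 0.4265 -0.3455  0.2059] [-0.4147 -0.5636 -1.2223] 0.011278613577501252
[[-0.037   0.4396 -0.8974]
 [ 0.0458 -0.8964 -0.441 ]
 [-0.9983 -0.0574  0.0131]]
to grasp, tool axes mm [162.5604  53.2752 -39.8219]
tcp [0.3692 0.039  0.1238] face [0.486  0.0995 0.11  ] elev -6.610390247428146
pos [ 0.4265 -0.3455  0.2059] shift mm [ 101.7268 -365.1042 -119.2487] rotvec deg [-1.0611 -5.8948  3.3688]
```

```bash
python3 -m inch '[[8,[5,-43,-20],[0,-3,1.7]],[8,[5,-43,-20],[-1,-3,1.7]],[8,[5,-43,-20],[0,0,0]],[8,[5,-43,-20],[0,0,0]],[8,[5,-43,-20],[0,0,0]],[8,[5,-40,-18],[0,0,0]],[8,[0,0,0],[0,0,0]],[8,[0,0,0],[0,0,0]]]'; python3 tgt.py
python3 - <<'E'
from h import *
np.set_printoptions(precision=4,suppress=True)
save("wrist","pics/w4.png",s=1.5)
for t in("dot","shell","mirror_face","scope"):
    print(t,[(np.round(d["pixel"],1).tolist(),round(d["confidence"],2)) for d in imaging.tip_of("wrist",t)])
E
```

```text
time: 13.58
position: [0.4087, -0.0588, 0.1627]
tool_rot: [-0.641, -0.164, 0.727, -0.182]
ft_force: [-0.5, -1.0, -0.8]
grip_width: 0.0113
tcp [0.3692 0.039  0.1238] face [0.486  0.0995 0.11  ] elev -6.610390247428146
pos [ 0.4087 -0.0588  0.1627] shift mm [  37.7921 -104.6101  -16.5802] rotvec deg [1.0211 0.5377 0.2312]
dot [([258.2, 285.9], 0.18)]
shell []
mirror_face []
scope []
```

View pics/w4.png

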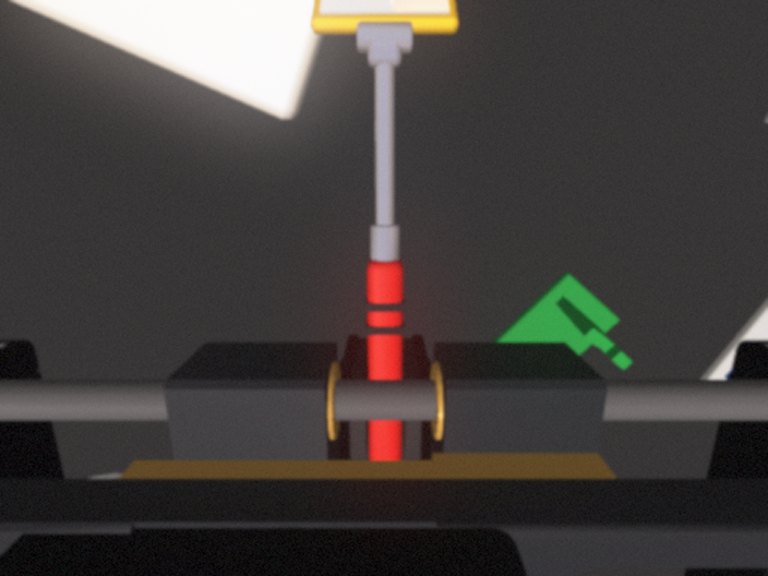

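Run:
```python
from h import *
np.set_printoptions(precision=4,suppress=True)
a=atz("top",[150+568/8,150+95/8],.022);b=atz("top",[150+605/8,150+470/8],.022);d=a-b
yaw=np.arctan2(d[1],d[0]);ey=np.array([-np.sin(yaw),np.cos(yaw)])
print("corners",a,b,"len",np.linalg.norm(d),"yaw",np.degrees(yaw),"origin",((a+b)/2)[:2]+.085*ey)
w=atz("wrist",[290/1.5,118/1.5],.022);print("wrist corner",w)
for n,c in(("side",(225,150,275,185)),("top",(190,175,215,200))):
    im=imaging.camera(n).astype(int)[c[1]:c[3],c[0]:c[2]];r,g,bb=im[...,0],im[...,1],im[...,2]
    wgt=np.clip(r-1.35*np.maximum(g,bb)-30,0,None)*(g<110); ys,xs=np.nonzero(wgt>0)
    if len(xs):
        p=[np.average(xs,weights=wgt[ys,xs])+c[0],np.average(ys,weights=wgt[ys,xs])+c[1]];print(n,len(xs),xs.min()+c[0],xs.max()+c[0],ys.min()+c[1],ys.max()+c[1],p,atz(n,p,.11))
    cv2.imwrite("pics/%s_c.png"%n,cv2.resize(im[...,::-1].astype(np.uint8),None,fx=8,fy=8,interpolation=cv2.INTER_CUBIC))
A=[cv2.imread("pics/%s_c.png"%n) for n in("side","top")]
A[1]=cv2.resize(A[1],(280,280));cv2.imwrite("pics/both.png",np.hstack(A))
# handle model vs wrist view
o=get_obs();T=R.from_quat(o["tool_rot"]).as_matrix()
def hp(x,y,z,gx=20): return o["position"]+T@(np.array([-19-z,-y,-(x-gx)])/1e3)
print("red end",proj("wrist",hp(65,0,7))*1.5,"collar end",proj("wrist",hp(130,0,3))*1.5)
for q in(.75,.8,.85,.9):
    print(q,[(proj("wrist",hp(130+4*np.cos(q)+s*np.sin(q),y,-4*np.sin(q)+s*np.cos(q)))*1.5).round(1) for s in(4,-1) for y in(-22,22)])
```

```text
corners [0.6312 0.0481 0.022 ] [0.4565 0.0333 0.022 ] len 0.175253865821974 yaw 4.8574196840839 origin [0.5367 0.1254]
wrist corner [0.4587 0.0358 0.022 ]
side 1 243 243 163 163 [np.float64(243.0), np.float64(163.0)] [0.5126 0.1118 0.11  ]
top 3 199 200 190 192 [np.float64(199.96549636803874), np.float64(190.8177966101695)] [0.5159 0.1128 0.11  ]
red end [386.4553 263.7155] collar end [386.6957  38.9686]
0.75 [array([462.4,  20.1]), array([310.9,  20. ]), array([459.8,  37. ]), array([313.4,  36.9])]
0.8 [array([462.3,  20.4]), array([311.1,  20.3]), array([459.7,  37.8]), array([313.5,  37.7])]
0.85 [array([462.1,  20.8]), array([311.2,  20.7]), array([459.7,  38.5]), array([313.6,  38.5])]
0.9 [array([461.9,  21.2]), array([311.4,  21.1]), array([459.6,  39.3]), array([313.6,  39.3])]
```

View pics/both.png

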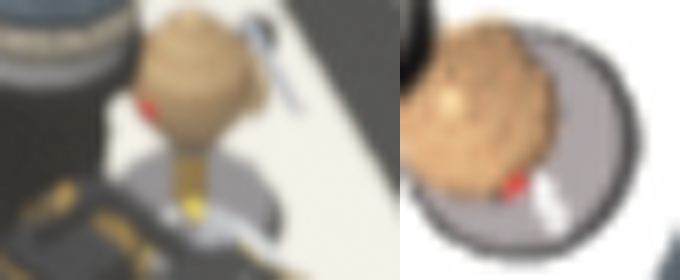

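Run:
```python
from h import *
from scipy.optimize import least_squares
np.set_printoptions(precision=4,suppress=True)
for z in(.03,.04):
  c=atz("top",[201.1,187.95],z);e=[atz("top",p,z) for p in([204.3,195.7],[203.4,193.1],[202.5,190.6])]
  print(z,"centre",c,[(np.degrees(np.arctan2(*(x-c)[1::-1])).round(1),(np.linalg.norm(x-c)*1e3).round(1)) for x in e])
w=[atz("top",[200.3,191.5],.11),atz("side",[243.5,163.5],.11)];print("dots",w)
ds=[ray("top",[200.3,191.5]),ray("side",[243.5,163.5])];print("tri",tri(ds))
for ax in([.5367,.1254],[.538,.1275]):
  for x in w+[tri(ds)]: v=x[:2]-ax;print(ax,np.degrees(np.arctan2(v[1],v[0])).round(1),np.linalg.norm(v).round(4))
for ang in(-150,-155,-160):
  D=np.r_[[.5367,.1254]+.0275*np.array([np.cos(np.radians(ang)),np.sin(np.radians(ang))]),.11];print(ang,proj("top",D),proj("side",D))
```

```text
0.03 centre [0.5346 0.1217 0.03  ] [(np.float64(-158.1), np.float64(31.1)), (np.float64(-156.5), np.float64(21.0)), (np.float64(-152.8), np.float64(11.1))]
0.04 centre [0.5335 0.1201 0.04  ] [(np.float64(-158.1), np.float64(30.9)), (np.float64(-156.5), np.float64(20.8)), (np.float64(-152.8), np.float64(11.1))]
dots [array([0.5135, 0.1116, 0.11  ]), array([0.5136, 0.1092, 0.11  ])]
tri [0.5141 0.1121 0.1068]
[0.5367, 0.1254] -149.3 0.027
[0.5367, 0.1254] -144.9 0.0282
[0.5367, 0.1254] -149.5 0.0262
[0.538, 0.1275] -147.0 0.0292
[0.538, 0.1275] -143.1 0.0305
[0.538, 0.1275] -147.2 0.0284
-150 [200.2908 191.6742] [243.0803 163.0127]
-155 [199.6822 192.0069] [242.5777 162.6259]
-160 [199.0478 192.2859] [242.1241 162.2093]
```

```bash
python3 -m inch '[[8,[0,0,-20],[0,8,0]],[8,[0,0,-20],[0,8,0]],[8,[0,0,0],[0,8,0]],[8,[0,0,0],[0,0,0]],[8,[0,0,0],[0,0,0]]]'; python3 tgt.py
python3 - <<'E'
from h import *
np.set_printoptions(precision=4,suppress=True)
save("wrist","pics/w5.png",s=1.5)
print("pred dot,mount",proj("wrist",[.5135,.111,.11])*1.5,proj("wrist",[.5367,.1254,.03])*1.5)
for t in("dot","shell","mirror_face","scope"):
    print(t,[(np.round(d["pixel"],1).tolist(),round(d["confidence"],2)) for d in imaging.tip_of("wrist",t)])
E
```

```text
time: 14.55
position: [0.4461, -0.0414, 0.1612]
tool_rot: [0.775, 0.197, -0.583, 0.143]
ft_force: [0.5, -0.3, -0.2]
grip_width: 0.0114
tcp [0.3692 0.039  0.1238] face [0.486  0.0995 0.11  ] elev -6.610390247428146
pos [ 0.4461 -0.0414  0.1612] shift mm [  28.3878 -106.9158   39.3307] rotvec deg [  0.7104 -22.8378   0.4821]
pred dot,mount [192.0551  96.9841] [240.3666 111.1746]
dot [([121.3, 63.9], 0.89)]
shell [([160.8, 75.9], 0.71)]
mirror_face []
scope []
```

View pics/w5.png

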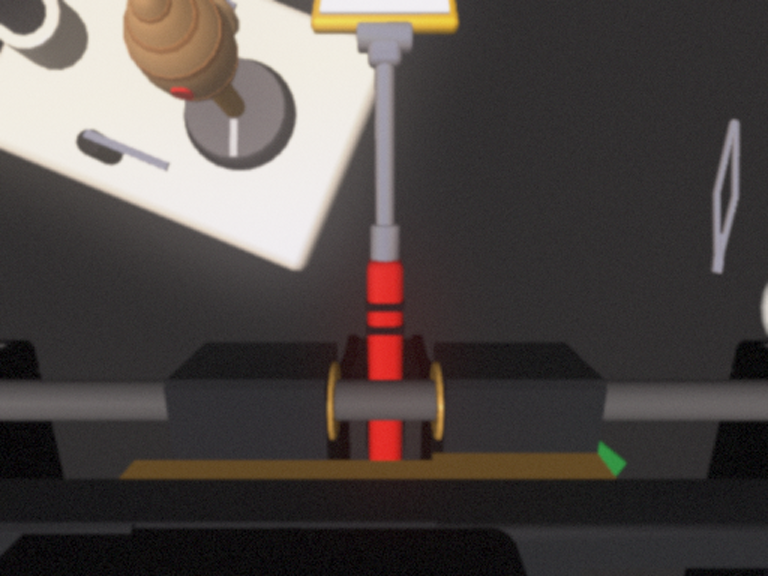

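Run:
```python
from h import *
np.set_printoptions(precision=4,suppress=True)
D=atz("wrist",[181/1.5,93/1.5],.11);print("dot",D, "net dot",atz("wrist",[121.3,63.9],.11),"net shell",atz("wrist",[160.8,75.9],.022))
for z in(.028,.034,.04):
  p,q=[atz("wrist",np.array(x)/1.5,z) for x in([234,119],[233,157])];v=q-p
  print(z,"mount c",atz("wrist",np.array([240,113])/1.5,z),"line",p,q,np.degrees(np.arctan2(v[1],v[0])),np.linalg.norm(v))
print("corner",atz("wrist",np.array([300,269])/1.5,.022))
im=imaging.camera("wrist").astype(int)
r,g,b=im[...,0],im[...,1],im[...,2]
m=(r>1.8*g)&(r>100);m[90:]=0;m[:,150:]=0;ys,xs=np.nonzero(m);print("red",len(xs),xs.mean(),ys.mean(),xs.min(),xs.max(),ys.min(),ys.max())
if len(xs): print(atz("wrist",[xs.mean(),ys.mean()],.11))
# white line pixels on disc
gray=im.mean(2); s=gray[72:110,140:175]; ys,xs=np.nonzero(s>165); print(len(xs))
pts=np.c_[xs+140,ys+72].astype(np.float32)
pts=pts[(abs(pts[:,0]-155.7)<4)]
l=cv2.fitLine(pts,cv2.DIST_HUBER,0,.01,.01).ravel();print(l, pts[:,1].min(),pts[:,1].max())
e=[atz("wrist",l[2:]+k*l[:2],.034) for k in(-10,10)];v=e[1]-e[0];print("line dir",np.degrees(np.arctan2(v[1],v[0])))
```

```text
dot [0.5124 0.1179 0.11  ] net dot [0.5113 0.1168 0.11  ] net shell [0.5369 0.1288 0.022 ]
0.028 mount c [0.5357 0.1269 0.028 ] line [0.5299 0.1286 0.028 ] [0.5056 0.1162 0.028 ] -152.8983322579928 0.027287048820356683
0.034 mount c [0.5344 0.1239 0.034 ] line [0.5287 0.1255 0.034 ] [0.5049 0.1134 0.034 ] -152.89833225799268 0.026758163794823573
0.04 mount c [0.5331 0.1208 0.04  ] line [0.5275 0.1225 0.04  ] [0.5042 0.1105 0.04  ] -152.89833225799285 0.026229278769290647
corner [0.4578 0.0372 0.022 ]
red 83 122.21686746987952 61.16867469879518 115 129 58 65
[0.5135 0.1172 0.11  ]
144
[  0.0065  -1.     156.1418  91.5743] 79.0 104.0
line dir 28.226475225018085
```

```bash
sed -i 's/^AX=.*/AX=np.array([.5375,.1275]);ANG=np.radians(-152.5);Q=.81/' tgt.py
python3 -m inch '[[8,[0,0,20],[0,-8,0]],[8,[10,0,20],[0,-8,0]],[8,[0,0,0],[0,-7,0]],[8,[0,0,0],[0,0,0]]]'; python3 tgt.py
```

```text
time: 15.35
position: [0.4123, -0.0587, 0.1426]
tool_rot: [-0.639, -0.163, 0.729, -0.182]
ft_force: [0.2, 0.3, -1.5]
grip_width: 0.0115
tcp [0.3699 0.0402 0.1238] face [0.4865 0.1009 0.11  ] elev -6.610390247428146
pos [ 0.4123 -0.0587  0.1426] shift mm [  17.9534 -107.1382  -11.7944] rotvec deg [0.759  0.8199 0.191 ]
```

```bash
python3 -m inch '[[8,[5,-25,0],[0.8,0.8,0.2]],[8,[5,-25,0],[0,0,0]],[8,[4,-25,0],[0,0,0]],[8,[0,-20,0],[0,0,0]],[8,[0,0,0],[0,0,0]],[8,[0,0,0],[0,0,0]]]'; python3 tgt.py
```

```text
time: 16.1
position: [0.3637, 0.0269, 0.1286]
tool_rot: [-0.649, -0.159, 0.723, -0.175]
ft_force: [0.4, -0.5, -1.1]
grip_width: 0.0117
tcp [0.3699 0.0402 0.1238] face [0.4865 0.1009 0.11  ] elev -6.610390247428146
pos [0.3637 0.0269 0.1286] shift mm [  3.5588  -8.9656 -12.0752] rotvec deg [-0.0977 -0.4979  0.147 ]
```

```bash
python3 -m inch '[[8,[2,-9,-6],[0,-0.5,0]],[8,[2,0,-6],[0,0,0]],[8,[0,0,0],[0,0,0]],[8,[0,0,0],[0,0,0]]]'; python3 tgt.py
python3 - <<'E'
from h import *
np.set_printoptions(precision=4,suppress=True)
save("side","pics/s6.png",(190,100,290,200),6)
for n in("side","top","wrist"):
    imaging.camera(n)
    for t in("dot","mirror_face"):
        print(n,t,[(np.round(d["pixel"],1).tolist(),round(d["confidence"],2)) for d in imaging.tip_of(n,t)])
    print(n,"pred dot, face",proj(n,[.5131,.1148,.11]),proj(n,[.4865,.1009,.11]))
im=imaging.camera("top")[140:230,140:230,::-1];cv2.imwrite("pics/t6.png",cv2.resize(im,None,fx=6,fy=6,interpolation=cv2.INTER_CUBIC))
E
```

```text
time: 16.6
position: [0.3722, 0.0398, 0.1229]
tool_rot: [-0.647, -0.157, 0.725, -0.176]
ft_force: [0.5, -0.3, -0.7]
grip_width: 0.0118
tcp [0.3699 0.0402 0.1238] face [0.4865 0.1009 0.11  ] elev -6.610390247428146
pos [0.3722 0.0398 0.1229] shift mm [-0.6734 -1.477   1.9814] rotvec deg [-0.2145 -0.1042  0.0923]
side dot [([243.8, 161.6], 0.68)]
side mirror_face [([235.9, 166.4], 0.43)]
side pred dot, face [242.8809 162.3269] [236.1769 166.9594]
top dot [([201.9, 192.0], 0.8)]
top mirror_face [([182.1, 177.3], 0.69), ([201.3, 199.8], 0.55), ([199.7, 190.9], 0.31)]
top pred dot, face [199.3865 191.6347] [203.4334 199.1807]
wrist dot []
wrist mirror_face []
wrist pred dot, face [253.0827 -89.6897] [253.6959  -8.94  ]
```

View pics/s6.png

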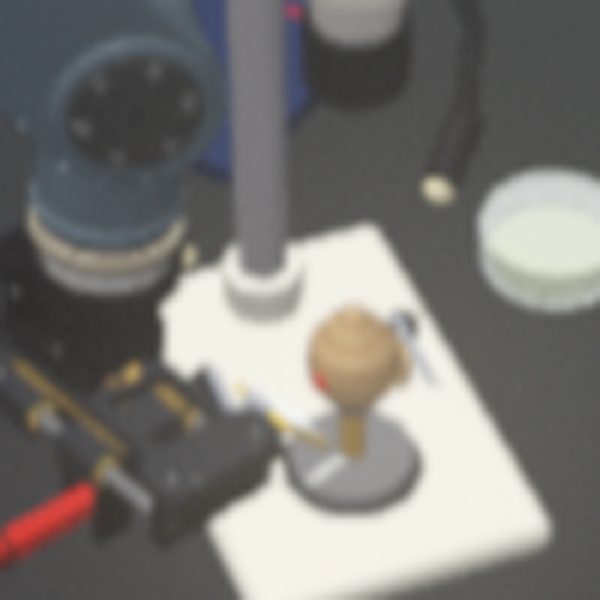

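View pics/t6.png

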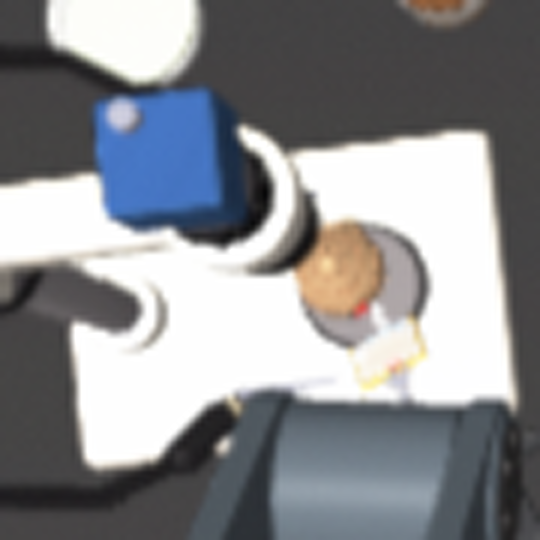

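```bash
cat > rel.py <<'E'
from h import *
np.set_printoptions(precision=4,suppress=True)
S=sum(imaging.camera("top").astype(float) for _ in range(4))/4
c=(190,182,225,210);im=S[c[1]:c[3],c[0]:c[2]]
cv2.imwrite("pics/r.png",cv2.resize(im[...,::-1].astype(np.uint8),None,fx=20,fy=20,interpolation=cv2.INTER_CUBIC))
up=cv2.resize(im.astype(np.float32),None,fx=4,fy=4,interpolation=cv2.INTER_CUBIC);r,g,b=up.transpose(2,0,1)
red=((r>1.5*g)&(r>1.5*b)&(r>110)).astype(np.uint8)
def px(p): return (np.array(p)+.5)/4-.5+c[:2]
n,_,st,ce=cv2.connectedComponentsWithStats(red)
for s,p in zip(st[1:],ce[1:]):
    if s[4]>3: print("red",s[4],px(p),atz("top",px(p),.11))
yel=((np.minimum(r,g)-b>35)&(r>150)&(g>.72*r)).astype(np.uint8)
ys,xs=np.nonzero(yel);k=ys>55;pts=np.c_[xs,ys][k].astype(np.float32);rc=cv2.minAreaRect(pts);print("plate",len(pts),px(rc[0]),np.array(rc[1])/4,rc[2],atz("top",px(rc[0]),.11))
E
python3 rel.py
```

```text
red 76 [199.6316 190.9441] [0.5155 0.1139 0.11  ]
plate 292 [205.4017 200.889 ] [ 3.8265 12.9342] 49.53777313232422 [0.4804 0.0941 0.11  ]
```

View pics/r.png

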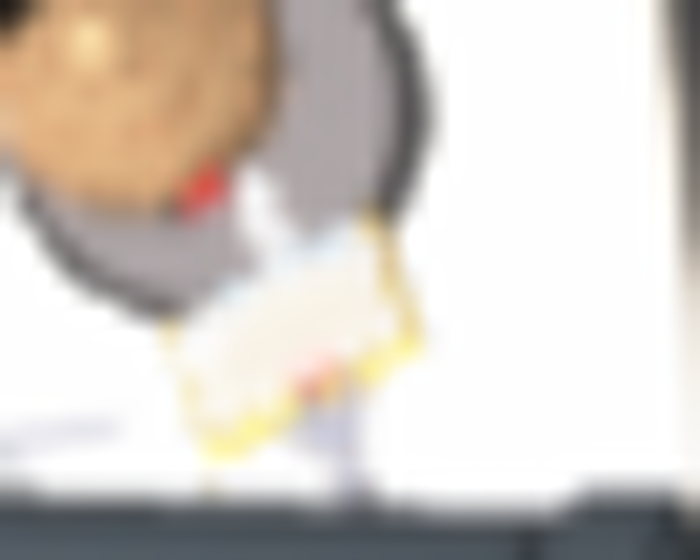

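Run:
```python
from tgt import *
o=get_obs();T=R.from_quat(o["tool_rot"]).as_matrix();Rh=np.c_[-T[:,2],-T[:,1],-T[:,0]]
O=o["position"]-.019*T[:,0]-.020*Rh[:,0]
u=np.array([np.cos(ANG),np.sin(ANG),0])
for q in(.7,.75,.8,.85,.9,1.):
    n=Rh@[np.sin(q),0,np.cos(q)];F=O+Rh@[.13+.028*np.cos(q)+.004*np.sin(q),0,-.028*np.sin(q)+.004*np.cos(q)]
    D=np.r_[AX,.11]+.0275*u;V=D-2*((D-F)@n)*n
    pf,pd,pv=[proj("top",x) for x in(F,D,V)]
    cs=[proj("top",F+Rh@np.array([a*np.cos(q),b,-a*np.sin(q)])) for a in(-.024,.024) for b in(-.022,.022)]
    print(q,"F",F,"face",pf,"virt-dot px",pv-pd,"hinge-edge mid - far-edge mid",(cs[0]+cs[1]-cs[2]-cs[3])/2)
print("observed virt-dot",(np.array([313,380])-[203,190])/20,"edges",(np.array([420+220,345+455])-[168+372,315+215])/40)
```

```text
0.7 F [0.4908 0.101  0.1119] face [203.3096 197.8908] virt-dot px [4.5157 7.0434] hinge-edge mid - far-edge mid [2.8401 7.5215]
0.75 F [0.49   0.1006 0.1108] face [203.4799 198.1457] virt-dot px [5.2131 8.2576] hinge-edge mid - far-edge mid [2.5319 7.0346]
0.8 F [0.4892 0.1002 0.1097] face [203.6549 198.4126] virt-dot px [5.9056 9.4922] hinge-edge mid - far-edge mid [2.2184 6.5319]
0.85 F [0.4883 0.0997 0.1088] face [203.8343 198.6907] virt-dot px [ 6.5869 10.736 ] hinge-edge mid - far-edge mid [1.9002 6.0147]
0.9 F [0.4873 0.0992 0.1078] face [204.0175 198.9795] virt-dot px [ 7.2507 11.9773] hinge-edge mid - far-edge mid [1.5782 5.484 ]
1.0 F [0.4853 0.0982 0.1061] face [204.394  199.5861] virt-dot px [ 8.5019 14.4071] hinge-edge mid - far-edge mid [0.9255 4.3875]
observed virt-dot [5.5 9.5] edges [2.5  6.75]
```

```bash
sed -i 's/Q=.81/Q=.80/' tgt.py; python3 tgt.py; python3 -m inch '[[8,[-0.5,-2,1.2],[-0.2,0.3,0]],[8,[0,0,0],[0,0,0]],[8,[0,0,0],[0,0,0]],[8,[0,0,0],[0,0,0]]]'; python3 tgt.py;python3 -c "
from h import *;o=get_obs();print(o['q'],abs(o['joint_velocities']).max(),o['ft_force'])"
```

```text
tcp [0.3698 0.0402 0.1249] face [0.4865 0.1009 0.11  ] elev -7.183348042558969
pos [0.3721 0.0398 0.123 ] shift mm [-1.6278 -1.4116  2.0365] rotvec deg [-0.2261 -0.6917  0.0857]
time: 17.85
position: [0.3699, 0.0412, 0.1237]
tool_rot: [-0.649, -0.159, 0.723, -0.176]
ft_force: [0.2, -1.0, -0.7]
grip_width: 0.0111
tcp [0.3698 0.0402 0.1249] face [0.4865 0.1009 0.11  ] elev -7.183348042558969
pos [0.3699 0.0412 0.1237] shift mm [-1.0882  0.8288  0.6508] rotvec deg [-0.0056 -1.0096  0.0865]
[-0.13971068  0.4276675   2.07054296 -0.09151891  0.73417456  1.0220603 ] 0.0016069259078818673 [ 0.22401046 -1.02088872 -0.70063191]
```

```bash
python3 -m inch '[[8,[-1,0,0.6],[0,-0.9,0]],[8,[0,0,0],[0,0,0]],[8,[0,0,0],[0,0,0]],[8,[0,0,0],[0,0,0]]]'; python3 tgt.py;python3 - <<'E'
from h import *
imaging.camera("top");a=imaging.tip_of("top","mirror_face");print([(d["pixel"],d["confidence"]) for d in a],proj("top",[.4865,.1009,.11]))
imaging.camera("side");a=imaging.tip_of("side","mirror_face");print([(d["pixel"],d["confidence"]) for d in a],proj("side",[.4865,.1009,.11]))
robot.hand_in();print(get_obs()["grip_width"])
E
```

```text
time: 18.35
position: [0.3697, 0.0409, 0.1248]
tool_rot: [-0.643, -0.158, 0.728, -0.178]
ft_force: [0.0, 1.1, -1.1]
grip_width: 0.0111
tcp [0.3698 0.0402 0.1249] face [0.4865 0.1009 0.11  ] elev -7.183348042558969
pos [0.3697 0.0409 0.1248] shift mm [-0.0116  0.6921  0.2653] rotvec deg [-0.0031 -0.0582  0.0763]
[([202.0, 197.1], 0.61)] [203.43335175 199.18069694]
[([236.0, 165.2], 0.57)] [236.17686391 166.95938981]
the job is handed in; nothing more can be done
the job is handed in; nothing more can be done
```

I took the mirror from its rest by the handle and am holding its glass about 30 mm in front of the red mark, level with it. It is tilted so the lens sees the mark. I handed the job in at 18.4 s of the 38 s allowed.

**Last checks**
- **Pose:** the tool is within 0.7 mm and 0.1° of the pose I worked out. The grip holds at 11 mm, and no force spikes showed at the readings taken after each move.
- **Reflection:** before the last trim of 2–3 mm and 1°, the top camera showed the mark reflected in the glass. It sat where the model with head angle q ≈ 0.80 predicts, which confirms the tilt. The plate was about 30 mm from the mark and 2.5 mm to one side, which the trim mostly took out.
- **Clearance:** the last pictures, taken before that trim, showed the mirror clear of the shell, mount and light.

**Disagreements**
- **Mark position:** the cameras differ by up to 8 mm on the mark's sideways position (world y 0.109 to 0.117 m). I used about 0.115, so the centring may be off by a few millimetres.
- **Glass position:** the last network readings put the glass 1.8 px (side) to 2.5 px (top) from the prediction, about 5 to 9 mm. I took this as network error, because the corners I measured by hand agreed better.
- **Not checked:** after the last trim I did not look again at the picture, because all 12 views were used. I relied on the measured pose instead.

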